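# Lock the lug cap on the centrifuge bucket

### The job

Close the open centrifuge bucket that stands in the bench block: take the three-lugged cap with the bar handle, let its lugs into the notches of the bucket's mouth, gently press it down against the sprung pad and twist it clockwise (seen from above) as far as it goes, then let it rise and let go, so that the lugs are caught and the cap stays locked, level and at rest. Never force the cap hard against the bucket, and leave the other things on the bench where they are.

Things in the scene. Friction and masses are not known exactly. Their poses are not given: they have to be found in the camera images.
- cap: Loose grey cap, 160 to 260 g, upright on the bench. Origin: centre of its underside, z up. Plug with tapered nose: radius 18 mm at the underside, 23.8 mm from 6 mm up. Round flange of radius 29 mm at heights 22 to 28 mm, with small steel marks above the lugs; bar handle on top, 56 mm high in all.
- cap_bar (a point): Centre of the cap's black upright bar handle, on the cap's axis 42 mm above its underside; axes as the cap's. The bar is 50 mm long along x, 12 mm thick along y, 28 mm tall (heights 28 to 56 mm). Grip it across its thickness from above.
- cap_lug (a point): Outer end of the cap's lug on its +x side, 32.7 mm from the axis, 8.5 mm above the underside. Three such steel lugs at 0, 120 and 240 degrees about the axis; each 10 mm wide, at heights 6 to 11 mm.
- stand: Heavy fixed aluminium block 130 x 130 x 35 mm with a small dark stub on its -x edge. Origin: centre of its underside, z up. A grey round bucket, 77 mm outside diameter, stands in its centre, rim 100 mm above the bench. How the bucket is turned in the block is NOT reported: see it or feel for it. It turns in the block only under more than 4 N m.
- bucket_mouth (a point): Centre of the bucket's mouth at the rim, 100 mm above the bench; axes those of the stand. Steel flange with a hole of radius 26 mm and three notches out to radius 34 mm, 120 degrees apart, 16 degrees either side of their middle, a mark outside below each. One notch lies within 0.35 rad either side of the stand's +x. Lugs resting on the flange: cap's origin 6 mm below the rim.
- mouth_pressed (a point): Point on the mouth's axis 22 mm below the rim: the cap's origin when pressed fully down, flange on rim. With lugs in the notches the cap meets a sprung pad from 8 mm below the rim, 0.8 N per mm. From 19 mm (9 N) the lugs are under the teeth and can turn, clockwise only. Over 50 N of contact between cap and bucket in all (press plus lugs on the stop; 0.8 N m of twist is safe) is too hard.
- mouth_locked (a point): Point on the mouth's axis 15 mm below the rim: the cap's origin when locked. Pressed, it turns 48 degrees clockwise from a notch's middle to the pocket's middle, a solid stop 4 to 5 degrees later. Let up there, the pad lifts the lugs into the pockets. Lugs still under the teeth: it stays at 19 mm. Not turned: it springs back up to 10 or 11 mm.
- plain_lid: Bystander: low round lid, 62 mm across, 12 mm high with a round 22 mm knob, 34 mm high in all; no lugs, no bar. Origin under its centre. It and the cap may change places. Leave it alone.
- specimen_jar: Bystander: closed clear jar, 60 mm across, 70 mm high. Origin under its centre. Leave it alone.
- reagent: Bystander: amber bottle, 60 mm across, 130 mm high. Origin under its centre. Leave it alone.
- timer: Bystander: flat white timer 60 x 75 x 20 mm. Origin under its centre. Leave it alone.
- tube_rack: Bystander: white rack 70 x 200 mm, 90 mm high with its tubes. Origin under its centre. Leave it alone.
- mouse: Bystander: black computer mouse 105 x 60 x 30 mm. Origin under its centre. Leave it alone.
- forceps: Bystander: steel forceps lying flat, 155 x 10 x 6 mm. Origin under its handle's centre. Leave it alone.
Mind the look-alikes: they are no part of the job. What is shaped like the cap but purple or red is not meant.

How it is judged:
By the outcome, as a careful person would: the job done as asked, in the order asked, and still so for the second after the job is handed in, with the robot touching nothing.
It also fails if it takes over 72 s, if anything falls off the work surface, if the arm or the gripper's body presses on something with over 40 N, if the wrist force passes 120 N, or if a joint passes its speed limit or range.

### The arm

A 6-joint arm with a two-finger parallel gripper is mounted at the origin on the work surface. World frame = base frame: x ahead of the robot, y to its left, z up, the work surface at z = 0. Lengths are in mm, angles in rad, forces in N, time in s.
With the tool pointing down it reaches from about 250 to 725 mm from the base axis. Payload 4 kg.
Tool frame: the origin (TCP) lies on the centre line of the jaws, within the pads' length; the fingertips stand 14 mm ahead of it and the grasp point (between the pads) lies 5 mm behind it; z points along the fingers, y is the direction in which the jaws open and shut (so a half turn about z gives the same grasp; the last joint's range is limited). The gripper opens to 85 mm and grips with 20 to 120 N. Pads are 22 mm wide; open, the fingers measure 114 mm over their backs; the gripper's body (76 mm by 85 mm) begins 54 mm behind the grasp point. The pads swing forward as they close: fully open they stand 13 mm farther back than shut.
Start: joints at [1.285, 0.241, 0.005, 1.335, 0, 1.571], TCP at [140.961, 479.718, 245.306] pointing down, gripper open.
Joint ranges: [-2.72, 2.72], [-1.05, 1.87], [-1.09, 1.28], [-1.99, 2.15], [-1.42, 1.44], [-3.14, 3.14]. Speed limits (rad/s): [2.79, 2.79, 3.14, 3.14, 3.14, 3.14].

### API

Orientations are given as a 3x3 rotation matrix whose columns are the frame's x, y, z axes.
In Python, from bench import env, vision, nets gives the robot as it stands. The module is installed in compiled form; this text tells all that it offers.
- The arm moves only by the tool drive_tool, never from a script. Its argument "rows" is a list of rows, each an object with "travel": the shift along the world's x, y, z in cm, a list of three; "dr": the turn, a rotation vector about the world's x, y, z in degrees, a list of three; "gripper": the opening, from 0 (shut) to 1 (fully open). In form: [{"travel": [dx, dy, dz], "dr": [wx, wy, wz], "gripper": gripper}, ...]. A call has 1 to 20 rows; each row shifts and turns the commanded pose from where the row before left it; what a row does not reach is not made up. A row lasts 1/12 s, in which the tool goes at most 41.7 mm and 7.16 degrees, less where a joint would pass 70% of its speed; a pose out of reach is approached as far as the arm can. A call with a gripper value outside its range is refused whole. The fingers move at their own pace and stop on an object; the grip force is fixed at half the most. Time passes only in rows, so rows that do not move let the fingers close. It gives the time, the measured TCP pose, the force and the opening at its end, in the units of the state.
- env.get_state(): the state, without advancing time (a new reading comes with each control period).
- vision.camera(name): name is "scene" or "top"; returns a dict with "color" (420x560x3 uint8, red, green, blue), "range_z" (420x560 float32, mm along the optical axis (not along the pixel's ray), 0 where there is no reading), "vertical_fov" (degrees; the focal length in pixels is half the picture's height over the tangent of half this angle, whatever the lens; pixels are square), "cx", "cy" (the principal point, pixels), "k1" (the pictures are not rectified: a ray, as slopes to the right and down, at radius r is drawn at 1 + k1 r^2 times it, then the intrinsics apply), "eye" and "orientation" of the camera in the world. Camera axes: x right, y up, looking along -z (the intrinsics and any distortion apply to the point x, -y, -z); pixel columns grow to the right and rows downward; lengths in mm; the calibration is good to about 2 mm. A picture is of the moment at which its call begins.
- env.sign_off(): hands the job in, once; it reports no verdict.
Trained networks look in a picture, given as the dict that the camera call returned (one of the last four; its "shot" number tells which), for a name from the list of things; names that differ only in an ending like _2 or _b are one class to them, and where a whole thing is asked for, a point or a joint stands for the part that bears it (a point fixed in the world has none). Each returns a list of dicts, best first, with "confidence" (0 to 1); they miss things now and then, are a little off and sometimes report something else, mostly with a low value. They report only what shows in the picture. A call takes as long as a camera call. They do not tell look-alikes from the thing itself.
- nets.search_frame(name, picture): "at" ([column, row] in pixels, amid what is visible of it).
- nets.trace(name, picture): "region" (420x560 bool, what is visible of it) and "at" ([column, row] in pixels, amid what is visible of it).
- nets.mark_of(name, picture): "at" ([column, row] in pixels: a listed point, or the origin of a listed thing).
The state is a dict: "time_s": time; "q": joint angles; "joint_vel": joint speeds; "tau": joint torques, N m; "position": TCP position; "ee_rot": TCP orientation; "contact_force": force on the tool from outside, world axes, zero at the start; "torque": the same for the moment, N m; "gripper_width": finger opening in mm.
Only numpy, scipy, OpenCV 4.12 (cv2) and the standard library are available. Lean on these libraries where they do the work, as an engineer would, in place of code of your own. Each camera call takes 0.05 s, during which the arm holds its last target.

## Working session

There is one attempt and no reset: what is moved stays moved. The work goes in short steps, Python scripts to look and compute and a tool call to move; the robot and the scene stay as the last step left them, time stands still between calls to the robot, and variables do not carry over. Pictures are saved under pics/ and viewed, and the job is handed in when it is done.

Besides the shell and the picture viewer there is one more tool, called after "Emit:" as a command line: name --argument value ..., lists and objects as JSON in quotes. drive_tool: Moves the arm, as the interface text tells. Its arguments: {"type":"object","properties":{"rows":{"type":"array","items":{"type":"object","properties":{"travel":{"type":"array","items":{"type":"number"}},"dr":{"type":"array","items":{"type":"number"}},"gripper":{"type":"number"}}}}},"required":["rows"]}

```bash
mkdir -p pics
cat > h.py <<'E'
import numpy as np, cv2
from bench import env, vision, nets
def intr(p):
    f=210/np.tan(np.radians(p["vertical_fov"])/2); return f
def K(p):
    f=intr(p); return np.array([[f,0,p["cx"]],[0,f,p["cy"]],[0,0,1.]])
def ray(p,uv):
    uv=np.array(uv,float).reshape(-1,1,2)
    n=cv2.undistortPoints(uv,K(p),np.array([p["k1"],0,0,0.]))[:,0]
    d=np.c_[n[:,0],-n[:,1],-np.ones(len(n))]
    return d
def at_z(p,uv,z):
    d=ray(p,uv)@np.array(p["orientation"]).T; e=np.array(p["eye"])
    return e+d*((z-e[2])/d[:,2])[:,None]
def depthpt(p,uv):
    uv=np.array(uv).reshape(-1,2); r=p["range_z"][uv[:,1].astype(int),uv[:,0].astype(int)]
    return np.array(p["eye"])+(ray(p,uv)*r[:,None])@np.array(p["orientation"]).T
def proj(p,X):
    c=(np.atleast_2d(X)-np.array(p["eye"]))@np.array(p["orientation"])
    a=np.c_[c[:,0],-c[:,1],-c[:,2]]
    return cv2.projectPoints(a,np.zeros(3),np.zeros(3),K(p),np.array([p["k1"],0,0,0.]))[0][:,0]
def save(p,name): cv2.imwrite("pics/"+name,cv2.cvtColor(p["color"],cv2.COLOR_RGB2BGR))
E
python3 - <<'E'
from h import *
np.set_printoptions(precision=2,suppress=True)
for n in ("scene","top"):
    p=vision.camera(n); save(p,n+"1.png"); print(n,p["eye"],p["orientation"],p["vertical_fov"],p["k1"])
    for o in ("cap","cap_bar","cap_lug","stand","bucket_mouth","plain_lid"):
        for m in nets.mark_of(o,p)[:4]:
            print(o,m["confidence"],m["at"],at_z(p,m["at"],dict(cap_bar=42,cap_lug=8.5,bucket_mouth=100).get(o,0))[0])
s=env.get_state(); print(s)
E
```

```text
scene [1168.61   51.85  950.88] [[-0.02 -0.83  0.56]
 [ 1.   -0.02  0.  ]
 [ 0.01  0.56  0.83]] 56.94462261368972 -0.08734938383963901
cap 0.82 [361.0, 230.0] [571.49 293.68   0.  ]
cap 0.82 [323.1, 211.0] [507.04 186.12  -0.  ]
cap 0.69 [438.3, 260.3] [666.89 503.58   0.  ]
cap 0.52 [350.2, 195.2] [445.46 273.02  -0.  ]
cap_bar 0.86 [353.5, 182.6] [429.32 277.55  42.  ]
cap_bar 0.82 [363.7, 218.5] [559.19 294.65  42.  ]
cap_bar 0.69 [262.2, 204.1] [516.46   5.12  42.  ]
cap_bar 0.6 [437.9, 256.1] [676.29 485.18  42.  ]
cap_lug 0.92 [435.6, 247.7] [631.25 500.07   8.5 ]
cap_lug 0.88 [311.9, 213.9] [524.22 151.28   8.5 ]
cap_lug 0.69 [361.2, 195.0] [450.19 305.14   8.5 ]
cap_lug 0.58 [368.9, 234.6] [591.84 312.81   8.5 ]
stand 0.9 [266.0, 221.4] [548.44  16.6   -0.  ]
stand 0.6 [264.7, 205.2] [490.22  10.66   0.  ]
stand 0.24 [361.3, 229.6] [570.09 294.7   -0.  ]
bucket_mouth 0.71 [264.5, 199.7] [543.17  13.77 100.  ]
bucket_mouth 0.67 [391.0, 195.3] [518.56 364.29 100.  ]
plain_lid 0.77 [189.5, 220.2] [ 549.9  -208.85    0.  ]
top [ 461.24   32.26 1186.17] [[-0.02  0.99 -0.14]
 [-1. 
[... 582 characters left out ...]
 [114.7, 208.7] [643.68 491.06   8.5 ]
stand 0.76 [293.6, 243.4] [541.65   8.84   0.  ]
stand 0.48 [295.8, 239.3] [552.45   2.74   0.  ]
bucket_mouth 0.67 [291.5, 239.8] [543.75  15.73 100.  ]
plain_lid 0.74 [379.6, 241.5] [ 542.07 -219.92    0.  ]
{'time_s': 0.7, 'q': array([1.29, 0.24, 0.01, 1.34, 0.  , 1.57]), 'joint_vel': array([-0.,  0., -0.,  0.,  0.,  0.]), 'tau': array([  0.  , -37.21,  25.26,   0.  ,   0.  ,   0.  ]), 'position': array([140.95, 479.73, 245.31]), 'ee_rot': array([[-0.96,  0.28, -0.  ],
       [ 0.28,  0.96,  0.  ],
       [ 0.  ,  0.  , -1.  ]]), 'contact_force': array([-0.68, -0.65, -0.34]), 'torque': array([ 0.02, -0.02,  0.04]), 'gripper_width': 85.37485635753008}
```

View pics/scene1.png

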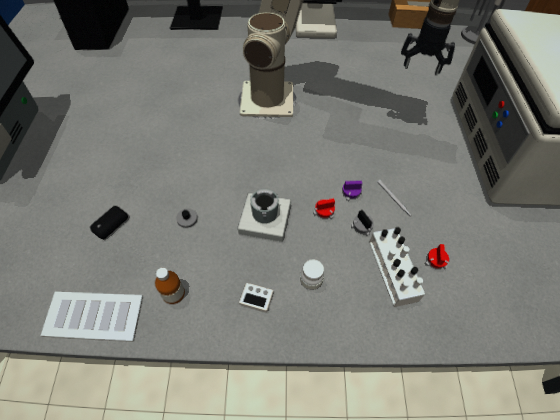

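View pics/top1.png

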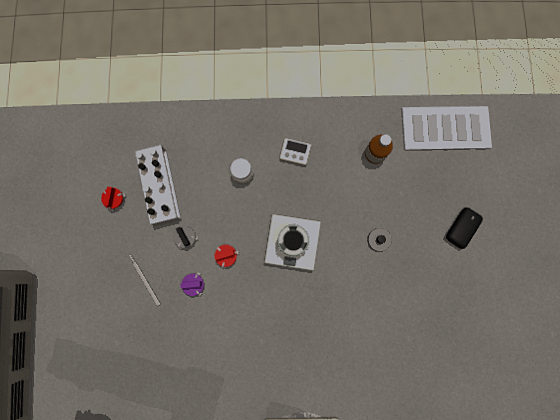

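Run:
```python
import cv2
a=cv2.imread("pics/top1.png")
cv2.imwrite("pics/t_caps.png",cv2.resize(a[170:310,90:270],None,fx=4.4,fy=4.2,interpolation=3)[:600,:800])
cv2.imwrite("pics/t_buck.png",cv2.resize(a[200:280,245:345],None,fx=7,fy=7,interpolation=3))
a=cv2.imread("pics/scene1.png")
cv2.imwrite("pics/s_caps.png",cv2.resize(a[160:290,290:470],None,fx=4.4,fy=4.4,interpolation=3))
cv2.imwrite("pics/s_buck.png",cv2.resize(a[165:265,210:320],None,fx=6,fy=6,interpolation=3))
```

```text
(no output)
```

View pics/t_caps.png

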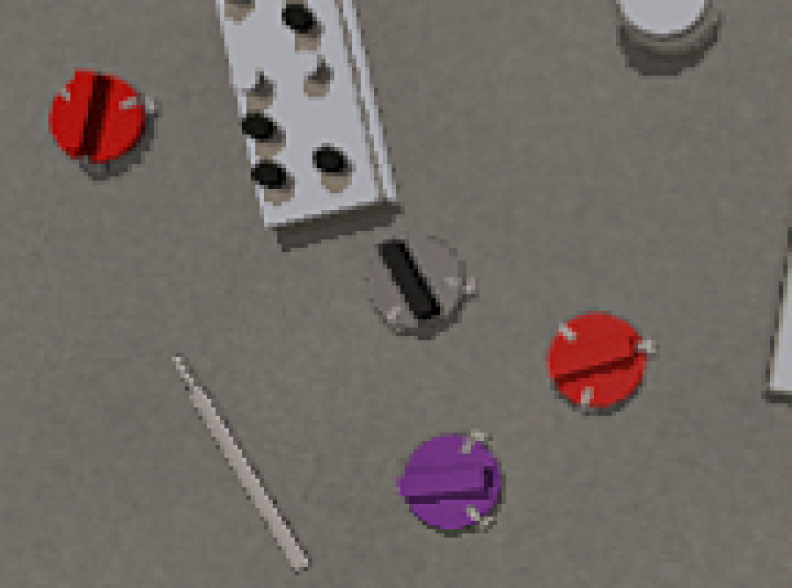

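View pics/s_caps.png

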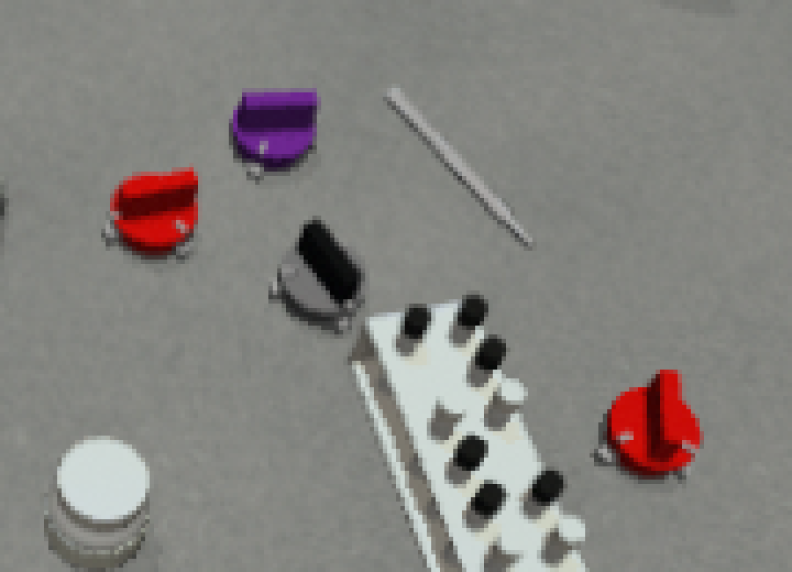

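View pics/t_buck.png

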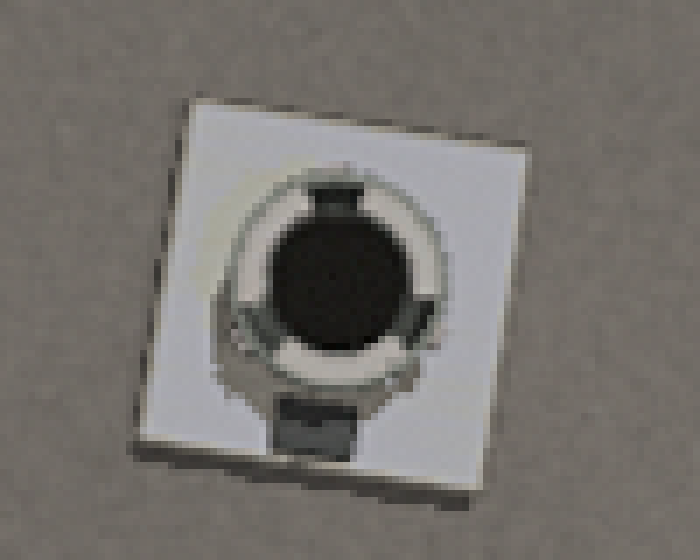

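View pics/s_buck.png

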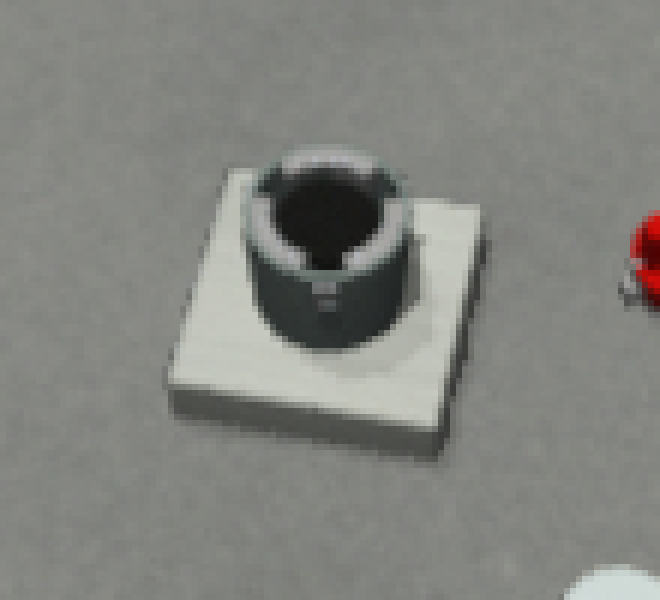

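The scene view shows the grey cap with its black bar at about (361,225), next to the rack's near corner. The red and purple look-alikes are around it, and the open bucket is at (265,205). In the top view the cap is at (185,237) and the bucket at (293,240), with one notch pointing up, roughly +x. Next I'll fit both poses in both pictures.

```bash
cat > fit.py <<'E'
from h import *
from scipy.optimize import minimize
S=8
def rot(a): return np.array([[np.cos(a),-np.sin(a)],[np.sin(a),np.cos(a)]])
def fillpolys(p,polys,c0,r0,w,h):
    m=np.zeros((h*S,w*S),np.uint8)
    for pts,val in polys:
        uv=proj(p,pts); q=np.round(((uv+0.5-[c0,r0])*S-0.5)*16).astype(np.int32)
        cv2.fillPoly(m,[q],int(val),shift=4)
    return cv2.resize(m,(w,h),interpolation=cv2.INTER_AREA).astype(float)/255
def barmask(p,x,y,a,win,zb=0):
    c=np.array([[sx*25,sy*6] for sx in(-1,1) for sy in(-1,1)])@rot(a).T+[x,y]
    P=np.r_[np.c_[c,np.full(4,28.+zb)],np.c_[c,np.full(4,56.+zb)]]
    uv=proj(p,P); h=cv2.convexHull(uv.astype(np.float32))[:,0]
    c0,r0,w,hh=win; m=np.zeros((hh*S,w*S),np.uint8)
    cv2.fillPoly(m,[np.round(((h+.5-[c0,r0])*S-.5)*16).astype(np.int32)],255,shift=4)
    return cv2.resize(m,(w,hh),interpolation=cv2.INTER_AREA).astype(float)/255
def fitbar(p,x0,zb=0,half=16):
    g=cv2.cvtColor(p["color"],cv2.COLOR_RGB2GRAY).astype(float)
    u=proj(p,[[x0[0],x0[1],42+zb]])[0]; win=(int(u[0])-half,int(u[1])-half,2*half,2*half)
    G=g[win[1]:win[1]+2*half,win[0]:win[0]+2*half]
    def cost(v):
        m=barmask(p,v[0],v[1],v[2],win,zb)
        near=cv2.dilate((m>0.02).astype(np.uint8),np.ones((3,3)))>0
        T=np.clip((95-G)/(95-20),0,1) if False else np.clip((80-G)/(80-18),0,1)
        return np.sum(((T-m)[near])**2)+ 0.0
    best=None
    for da in (-.3,-.15,0,.15,.3):
        r=minimize(cost,[x0[0],x0[1],x0[2]+da],method="Nelder-Mead",options=dict(initial_simplex=np.array([[x0[0],x0[1],x0[2]+da]])+np.array([[0,0,0],[6,0,0],[0,6,0],[0,0,.2]]),xatol=.02,fatol=1e-4))
        if best is None or r.fun<best.fun: best=r
    return best.x,best.fun
def mouthmask(p,x,y,a,win,z=100):
    t=np.linspace(0,2*np.pi,361)
    polys=[]
    def circ(r): return np.c_[x+r*np.cos(t),y+r*np.sin(t),np.full(361,z)]
    polys.append((circ(36),255))
    polys.append((circ(26),0))
    for k in range(3):
        b=a+k*2*np.pi/3; s=np.linspace(-np.radians(16),np.radians(16),15)
        pts=np.r_[np.c_[24*np.cos(b+s),24*np.sin(b+s)],np.c_[34*np.cos(b+s[::-1]),34*np.sin(b+s[::-1])]]+[x,y]
        polys.append((np.c_[pts,np.full(len(pts),z)],0))
    return fillpolys(p,polys,*win)
def fitmouth(p,x0,half=22):
    g=cv2.cvtColor(p["color"],cv2.COLOR_RGB2GRAY).astype(float)
    u=proj(p,[[x0[0],x0[1],100]])[0]; win=(int(u[0])-half,int(u[1])-half,2*half,2*half)
    G=g[win[1]:win[1]+2*half,win[0]:win[0]+2*half]
    yy,xx=np.mgrid[0:2*half,0:2*half]
    def cost(v):
        m=mouthmask(p,v[0],v[1],v[2],win)
        t=np.linspace(0,2*np.pi,90); D=np.zeros(G.shape,np.uint8)
        q=proj(p,np.c_[v[0]+35*np.cos(t),v[1]+35*np.sin(t),np.full(90,100)])-[win[0],win[1]]
        cv2.fillPoly(D,[np.round(q).astype(np.int32)],1)
        d=D>0; A=m[d]; B=G[d]; return -np.corrcoef(A,B)[0,1]
    best=None
    for da in (-.3,-.15,0,.15,.3):
        s=np.array([x0[0],x0[1],da])
        r=minimize(cost,s,method="Nelder-Mead",options=dict(initial_simplex=s+np.array([[0,0,0],[5,0,0],[0,5,0],[0,0,.15]]),xatol=.02,fatol=1e-5))
        if best is None or r.fun<best.fun: best=r
    return best.x,best.fun
E
python3 - <<'E'
from fit import *
np.set_printoptions(precision=3,suppress=True)
for n in ("top","scene"):
    p=vision.camera(n)
    x,f=fitbar(p,[568,291,0.5]); print(n,"bar",x,np.degrees(x[2]),f)
    m,f=fitmouth(p,[544,13]); print(n,"mouth",m,np.degrees(m[2]),f)
    im=cv2.resize(cv2.cvtColor(p["color"],cv2.COLOR_RGB2BGR),None,fx=6,fy=6,interpolation=cv2.INTER_NEAREST)
    def dr(P,c): 
        q=((proj(p,P)+.5)*6-.5).astype(np.int32); cv2.polylines(im,[q],True,c,1)
    c=np.array([[25,6],[25,-6],[-25,-6],[-25,6]])@rot(x[2]).T+x[:2]
    dr(np.c_[c,[56]*4],(0,255,0))
    t=np.linspace(0,6.28,60); dr(np.c_[x[0]+29*np.cos(t),x[1]+29*np.sin(t),[28]*60],(0,255,255))
    for k in range(3):
        b=x[2]+k*2.0944; dr(np.array([[x[0]+r*np.cos(b),x[1]+r*np.sin(b),11] for r in(24,32.7)]),(0,0,255))
        b=m[2]+k*2.0944; dr(np.array([[m[0]+r*np.cos(b),m[1]+r*np.sin(b),100] for r in(15,34)]),(0,0,255))
    dr(np.c_[m[0]+26*np.cos(t),m[1]+26*np.sin(t),[100]*60],(0,255,0))
    dr(np.c_[m[0]+38.5*np.cos(t),m[1]+38.5*np.sin(t),[100]*60],(0,255,255))
    u=(proj(p,[[x[0],x[1],40]])[0]*6).astype(int);w=(proj(p,[[m[0],m[1],100]])[0]*6).astype(int)
    cv2.imwrite(f"pics/ov_{n}.png",np.hstack([im[v[1]-170:v[1]+170,v[0]-190:v[0]+190] for v in(u,w)]))
E
```

```text
top bar [562.355 296.15    0.497] 28.493070463882574 8.820228460117598
top mouth [544.143  12.392   0.011] 0.6215383848407319 -0.956970888704154
scene bar [562.053 295.827   0.478] 27.404037264083648 7.244316341949645
scene mouth [543.047  12.864  -0.007] -0.3808313741854227 -0.9580520717081421
```

View pics/ov_top.png

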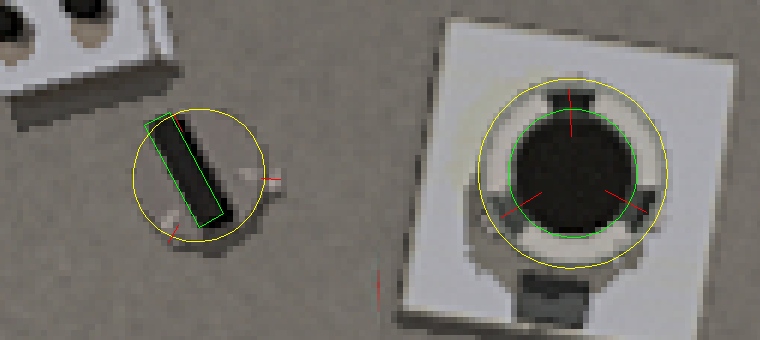

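View pics/ov_scene.png

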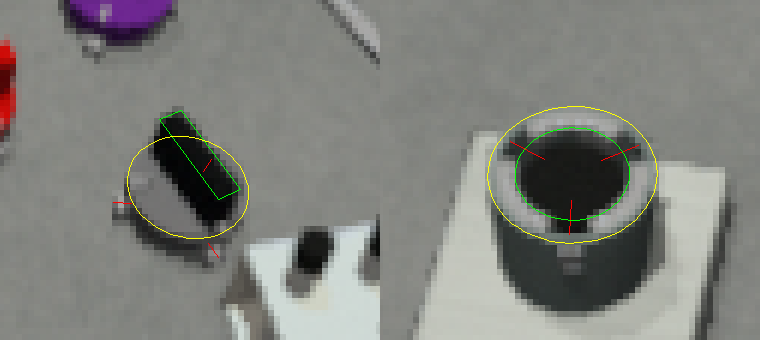

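```bash
cat >> fit.py <<'E'
def fitbar(p,x0,zb=0,half=16,rad=29):
    g=cv2.cvtColor(p["color"],cv2.COLOR_RGB2GRAY).astype(float)
    u=proj(p,[[x0[0],x0[1],42+zb]])[0]; win=(int(u[0])-half,int(u[1])-half,2*half,2*half)
    G=g[win[1]:win[1]+2*half,win[0]:win[0]+2*half]
    T=np.clip((85-G)/(85-25),0,1)
    def cost(v):
        m=barmask(p,v[0],v[1],v[2],win,zb)
        t=np.linspace(0,2*np.pi,60); D=np.zeros(G.shape,np.uint8)
        pts=[]
        for z in (28,56): pts.append(proj(p,np.c_[v[0]+rad*np.cos(t),v[1]+rad*np.sin(t),np.full(60,z+zb)]))
        q=cv2.convexHull((np.vstack(pts)-[win[0],win[1]]).astype(np.float32))
        cv2.fillPoly(D,[np.round(q).astype(np.int32)],1)
        d=D>0; return -np.corrcoef(m[d],T[d])[0,1]
    best=None
    for da in (-.3,-.15,0,.15,.3):
        s=np.array([x0[0],x0[1],x0[2]+da])
        r=minimize(cost,s,method="Nelder-Mead",options=dict(initial_simplex=s+np.array([[0,0,0],[6,0,0],[0,6,0],[0,0,.2]]),xatol=.02,fatol=1e-5))
        if best is None or r.fun<best.fun: best=r
    return best.x,best.fun
def overlay(p,x,zb,m,name):
    im=cv2.resize(cv2.cvtColor(p["color"],cv2.COLOR_RGB2BGR),None,fx=6,fy=6,interpolation=cv2.INTER_NEAREST)
    def dr(P,c): cv2.polylines(im,[((proj(p,P)+.5)*6-.5).astype(np.int32)],True,c,1)
    c=np.array([[25,6],[25,-6],[-25,-6],[-25,6]])@rot(x[2]).T+x[:2]
    dr(np.c_[c,[56+zb]*4],(0,255,0))
    t=np.linspace(0,6.28,60); dr(np.c_[x[0]+29*np.cos(t),x[1]+29*np.sin(t),[28+zb]*60],(0,255,255))
    for k in range(3):
        b=x[2]+k*2.0944; dr(np.array([[x[0]+r*np.cos(b),x[1]+r*np.sin(b),11+zb] for r in(24,32.7)]),(0,0,255))
    u=(proj(p,[[x[0],x[1],40+zb]])[0]*6).astype(int)
    cv2.imwrite(name,im[u[1]-250:u[1]+250,u[0]-250:u[0]+250])
E
python3 - <<'E'
from fit import *
np.set_printoptions(precision=3,suppress=True)
for n in ("top","scene"):
    p=vision.camera(n)
    x,f=fitbar(p,[568,291,0.5]); print(n,"bar",x,np.degrees(x[2]),f)
    overlay(p,x,0,None,f"pics/ovb_{n}.png")
E
```

```text
top bar [562.607 296.189   0.495] 28.383956463109104 -0.9653339720816361
scene bar [561.288 295.791   0.472] 27.040548398113636 -0.9681967467757663
```

View pics/ovb_top.png

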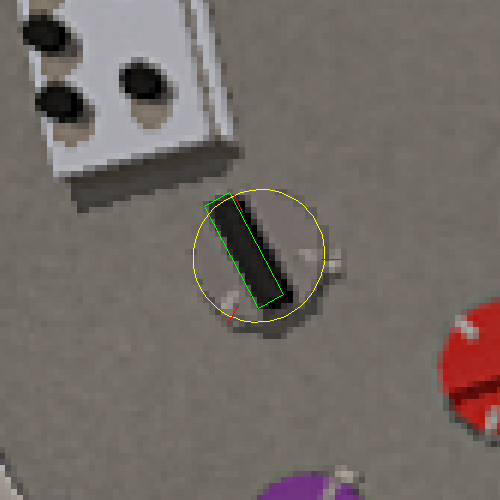

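View pics/ovb_scene.png

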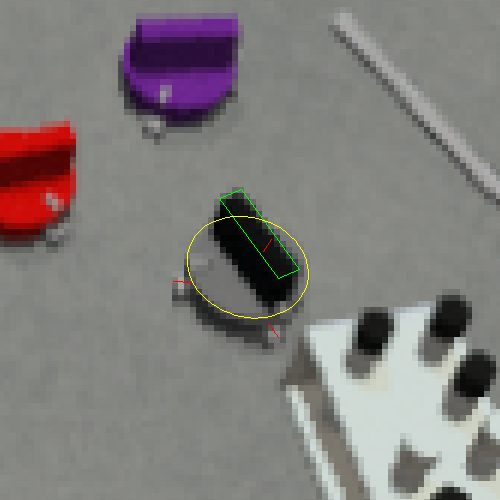

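Emit:
drive_tool --rows '[{"travel": [2.1, -0.92, 0], "dr": [0, 0, 2.2], "gripper": 1}, {"travel": [2.1, -0.92, 0], "dr": [0, 0, 2.2], "gripper": 1}, {"travel": [2.1, -0.92, 0], "dr": [0, 0, 2.2], "gripper": 1}, {"travel": [2.1, -0.92, 0], "dr": [0, 0, 2.2], "gripper": 1}, {"travel": [2.1, -0.92, 0], "dr": [0, 0, 2.2], "gripper": 1}, {"travel": [2.1, -0.92, 0], "dr": [0, 0, 2.2], "gripper": 1}, {"travel": [2.1, -0.92, 0], "dr": [0, 0, 2.2], "gripper": 1}, {"travel": [2.1, -0.92, 0], "dr": [0, 0, 2.2], "gripper": 1}, {"travel": [2.1, -0.92, 0], "dr": [0, 0, 2.2], "gripper": 1}, {"travel": [2.1, -0.92, 0], "dr": [0, 0, 2.2], "gripper": 1}, {"travel": [2.1, -0.92, 0], "dr": [0, 0, 2.2], "gripper": 1}, {"travel": [2.1, -0.92, 0], "dr": [0, 0, 2.2], "gripper": 1}, {"travel": [2.1, -0.92, 0], "dr": [0, 0, 2.2], "gripper": 1}, {"travel": [2.1, -0.92, 0], "dr": [0, 0, 2.2], "gripper": 1}, {"travel": [2.1, -0.92, 0], "dr": [0, 0, 2.2], "gripper": 1}, {"travel": [2.1, -0.92, 0], "dr": [0, 0, 2.2], "gripper": 1}, {"travel": [2.1, -0.92, 0], "dr": [0, 0, 2.2], "gripper": 1}, {"travel": [2.1, -0.92, 0], "dr": [0, 0, 2.2], "gripper": 1}, {"travel": [2.1, -0.92, 0], "dr": [0, 0, 2.2], "gripper": 1}, {"travel": [2.1, -0.92, 0], "dr": [0, 0, 2.2], "gripper": 1}]'

```text
time_s: 2.57
position: [561.9, 295.1, 245.2]
ee_rot: [[-0.885, -0.465, -0.0], [-0.465, 0.885, -0.0], [0.0, 0.0, -1.0]]
contact_force: [0.8, 0.5, 0.7]
gripper_width: 84.9
```

```bash
cat > st.py <<'E'
from h import *
np.set_printoptions(precision=2,suppress=True)
s=env.get_state();R=np.array(s["ee_rot"])
print(s["time_s"],s["position"],"yyaw",np.degrees(np.arctan2(R[1,1],R[0,1])),"z",R[:,2],"F",s["contact_force"],"T",s["torque"],"w",s["gripper_width"],"q",s["q"])
E
python3 st.py
```

```text
2.5667 [561.95 295.14 245.17] yyaw 117.73184743863366 z [-0. -0. -1.] F [0.76 0.47 0.71] T [ 0.04 -0.06  0.02] w 84.85438312832038 q [ 0.48  0.52  0.41  1.47  0.   -0.  ]
```

Emit:
drive_tool --rows '[{"travel": [0.05, 0.08, -1.5], "dr": [0, 0, 0], "gripper": 1}, {"travel": [0, 0, -2], "dr": [0, 0, 0], "gripper": 1}, {"travel": [0, 0, -2], "dr": [0, 0, 0], "gripper": 1}, {"travel": [0, 0, -2], "dr": [0, 0, 0], "gripper": 1}, {"travel": [0, 0, -2], "dr": [0, 0, 0], "gripper": 1}, {"travel": [0, 0, -2], "dr": [0, 0, 0], "gripper": 1}, {"travel": [0, 0, -1.5], "dr": [0, 0, 0], "gripper": 1}, {"travel": [0, 0, 0], "dr": [0, 0, 0], "gripper": 1}]'

```text
time_s: 3.23
position: [559.1, 295.2, 111.0]
ee_rot: [[-0.886, -0.464, -0.007], [-0.464, 0.886, -0.004], [0.008, -0.0, -1.0]]
contact_force: [-1.0, -0.4, -0.0]
gripper_width: 85.5
```

```bash
python3 st.py
python3 - <<'E'
from h import *
for n in("scene","top"):
    p=vision.camera(n);u=proj(p,[[562,296,60]])[0].astype(int)
    cv2.imwrite(f"pics/ap_{n}.png",cv2.resize(cv2.cvtColor(p["color"],4)[u[1]-50:u[1]+50,u[0]-60:u[0]+60],None,fx=5,fy=5,interpolation=3))
E
```

```text
3.2333 [559.09 295.25 111.03] yyaw 117.62290377366898 z [-0.01 -0.   -1.  ] F [-1.03 -0.38 -0.01] T [-0.04  0.08 -0.  ] w 85.5446913473572 q [ 0.49  0.59  0.18  1.17 -0.    0.  ]
```

View pics/ap_scene.png

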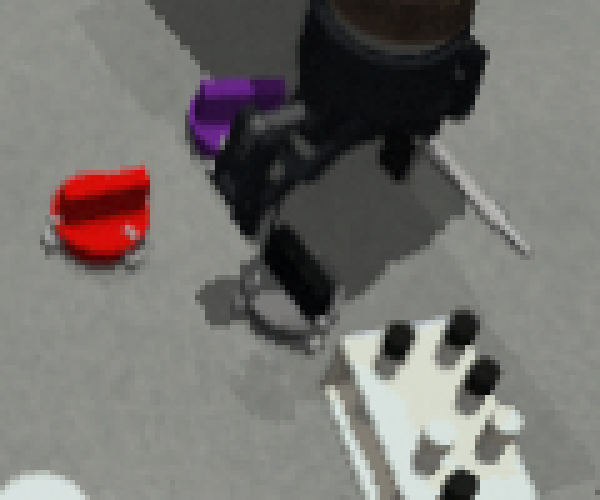

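View pics/ap_top.png

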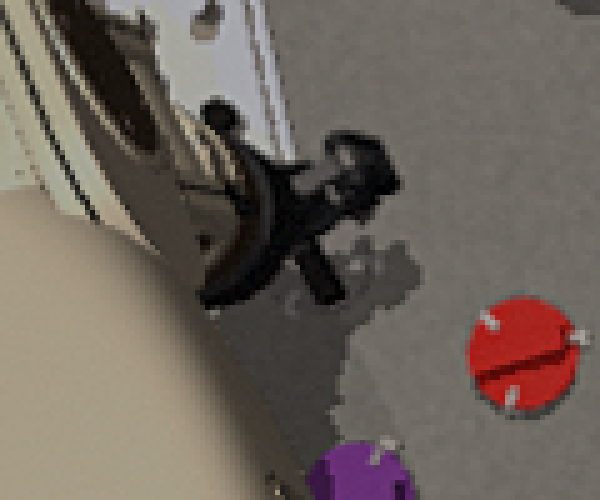

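The gripper straddles the bar, both fingers are clear of the rack corner, and the purple and red caps are well away. I'll descend now.

Emit:
drive_tool --rows '[{"travel": [0, 0, 0], "dr": [0, 0, 0], "gripper": 1}, {"travel": [0, 0, -1], "dr": [0, 0, 0], "gripper": 1}, {"travel": [0, 0, -1], "dr": [0, 0, 0], "gripper": 1}, {"travel": [0, 0, -1], "dr": [0, 0, 0], "gripper": 1}, {"travel": [0, 0, -1], "dr": [0, 0, 0], "gripper": 1}, {"travel": [0, 0, -0.8], "dr": [0, 0, 0], "gripper": 1}, {"travel": [0, 0, -0.5], "dr": [0, 0, 0], "gripper": 1}, {"travel": [0, 0, 0], "dr": [0, 0, 0], "gripper": 1}, {"travel": [0, 0, 0], "dr": [0, 0, 0], "gripper": 1}]'

```text
time_s: 4.08
position: [561.2, 296.4, 61.7]
ee_rot: [[-0.886, -0.464, -0.001], [-0.464, 0.886, -0.0], [0.001, 0.0, -1.0]]
contact_force: [0.1, -0.6, 0.2]
gripper_width: 85.1
```

```bash
python3 st.py
```

```text
4.0833 [561.22 296.4   61.73] yyaw 117.62459436299895 z [-0. -0. -1.] F [ 0.08 -0.57  0.17] T [-0.01 -0.06 -0.01] w 85.051540524144 q [0.49 0.63 0.11 1.05 0.   0.  ]
```

Emit:
drive_tool --rows '[{"travel": [0.05, 0, -0.6], "dr": [0, 0, 0], "gripper": 1}, {"travel": [0.05, 0, -0.6], "dr": [0, 0, 0], "gripper": 1}, {"travel": [0, 0, -0.45], "dr": [0, 0, 0], "gripper": 1}, {"travel": [0, 0, 0], "dr": [0, 0, 0], "gripper": 1}, {"travel": [0, 0, 0], "dr": [0, 0, 0], "gripper": 1}, {"travel": [0, 0, 0], "dr": [0, 0, 0], "gripper": 0}, {"travel": [0, 0, 0], "dr": [0, 0, 0], "gripper": 0}, {"travel": [0, 0, 0], "dr": [0, 0, 0], "gripper": 0}, {"travel": [0, 0, 0], "dr": [0, 0, 0], "gripper": 0}, {"travel": [0, 0, 0], "dr": [0, 0, 0], "gripper": 0}, {"travel": [0, 0, 0], "dr": [0, 0, 0], "gripper": 0}, {"travel": [0, 0, 0], "dr": [0, 0, 0], "gripper": 0}, {"travel": [0, 0, 0], "dr": [0, 0, 0], "gripper": 0}]'

```text
time_s: 5.17
position: [562.7, 296.5, 46.1]
ee_rot: [[-0.886, -0.464, 0.001], [-0.464, 0.886, 0.0], [-0.001, -0.0, -1.0]]
contact_force: [0.0, -1.0, 1.4]
gripper_width: 10.9
```

```bash
python3 st.py
```

```text
5.1667 [562.69 296.52  46.07] yyaw 117.62136924086906 z [ 0.  0. -1.] F [ 0.05 -1.04  1.45] T [-0.04 -0.05  0.03] w 10.850888360245223 q [ 0.49  0.65  0.1   1.02 -0.    0.  ]
```

Emit:
drive_tool --rows '[{"travel": [0, 0, 0.5], "dr": [0, 0, 0], "gripper": 0}, {"travel": [0, 0, 1], "dr": [0, 0, 0], "gripper": 0}, {"travel": [0, 0, 1.5], "dr": [0, 0, 0], "gripper": 0}, {"travel": [0, 0, 2], "dr": [0, 0, 0], "gripper": 0}, {"travel": [0, 0, 2], "dr": [0, 0, 0], "gripper": 0}, {"travel": [0, 0, 2], "dr": [0, 0, 0], "gripper": 0}, {"travel": [0, 0, 2], "dr": [0, 0, 0], "gripper": 0}, {"travel": [0, 0, 1.5], "dr": [0, 0, 0], "gripper": 0}, {"travel": [0, 0, 0.5], "dr": [0, 0, 0], "gripper": 0}, {"travel": [0, 0, 0], "dr": [0, 0, 0], "gripper": 0}]'

```text
time_s: 6.0
position: [563.4, 297.0, 178.1]
ee_rot: [[-0.886, -0.464, 0.003], [-0.464, 0.886, 0.002], [-0.004, 0.0, -1.0]]
contact_force: [-0.2, 1.2, -1.8]
gripper_width: 10.9
```

Emit:
drive_tool --rows '[{"travel": [-0.1, -0.8, 0], "dr": [0, 0, -1], "gripper": 0}, {"travel": [-0.1, -1.6, 0], "dr": [0, 0, -1.5], "gripper": 0}, {"travel": [-0.1, -1.6, 0], "dr": [0, 0, -1.5], "gripper": 0}, {"travel": [-0.1, -1.6, 0], "dr": [0, 0, -1.5], "gripper": 0}, {"travel": [-0.1, -1.6, 0], "dr": [0, 0, -1.5], "gripper": 0}, {"travel": [-0.1, -1.6, 0], "dr": [0, 0, -1.5], "gripper": 0}, {"travel": [-0.1, -1.6, 0], "dr": [0, 0, -1.5], "gripper": 0}, {"travel": [-0.1, -1.6, 0], "dr": [0, 0, -1.5], "gripper": 0}, {"travel": [-0.1, -1.6, 0], "dr": [0, 0, -1.5], "gripper": 0}, {"travel": [-0.1, -1.6, 0], "dr": [0, 0, -1.5], "gripper": 0}, {"travel": [-0.1, -1.6, 0], "dr": [0, 0, -1.5], "gripper": 0}, {"travel": [-0.1, -1.6, 0], "dr": [0, 0, -1.5], "gripper": 0}, {"travel": [-0.1, -1.6, 0], "dr": [0, 0, -1.5], "gripper": 0}, {"travel": [-0.1, -1.6, 0], "dr": [0, 0, -1.5], "gripper": 0}, {"travel": [-0.1, -1.6, 0], "dr": [0, 0, -1.5], "gripper": 0}, {"travel": [-0.1, -1.6, 0], "dr": [0, 0, -1.5], "gripper": 0}, {"travel": [-0.1, -1.6, 0], "dr": [0, 0, -1.5], "gripper": 0}, {"travel": [-0.1, -1.6, 0], "dr": [0, 0, -1.5], "gripper": 0}, {"travel": [-0.1, -0.4, 0], "dr": [0, 0, -1.1], "gripper": 0}, {"travel": [0, 0, 0], "dr": [0, 0, 0], "gripper": 0}]'

```text
time_s: 7.67
position: [543.0, 10.9, 175.8]
ee_rot: [[-1.0, 0.003, -0.0], [0.003, 1.0, 0.0], [0.0, 0.0, -1.0]]
contact_force: [0.2, -0.3, -1.9]
gripper_width: 10.9
```

Emit:
drive_tool --rows '[{"travel": [0, 0, 0], "dr": [0, 0, 0], "gripper": 0}, {"travel": [0, 0, 0], "dr": [0, 0, 0], "gripper": 0}, {"travel": [0, 0, 0], "dr": [0, 0, 0], "gripper": 0}, {"travel": [0, 0, 0], "dr": [0, 0, 0], "gripper": 0}]'

```text
time_s: 8.0
position: [543.5, 13.3, 175.8]
ee_rot: [[-1.0, -0.002, 0.0], [-0.002, 1.0, 0.0], [-0.0, 0.0, -1.0]]
contact_force: [-0.0, 0.0, -2.1]
gripper_width: 10.8
```

```bash
python3 st.py
python3 - <<'E'
from h import *
for n in("scene","top"):
    p=vision.camera(n);u=proj(p,[[543,13,130]])[0].astype(int)
    cv2.imwrite(f"pics/hv_{n}.png",cv2.resize(cv2.cvtColor(p["color"],4)[u[1]-40:u[1]+45,u[0]-50:u[0]+50],None,fx=7,fy=7,interpolation=3))
E
```

```text
8.0 [543.51  13.28 175.78] yyaw 90.09956907226737 z [ 0.  0. -1.] F [-0.02  0.05 -2.13] T [-0.04 -0.    0.  ] w 10.816299734400005 q [ 0.02  0.37 -0.01  1.2   0.    0.02]
```

View pics/hv_scene.png

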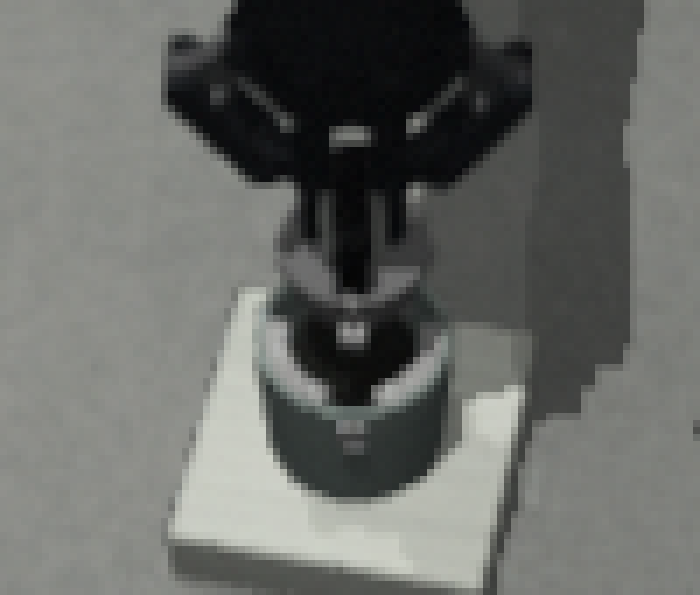

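View pics/hv_top.png

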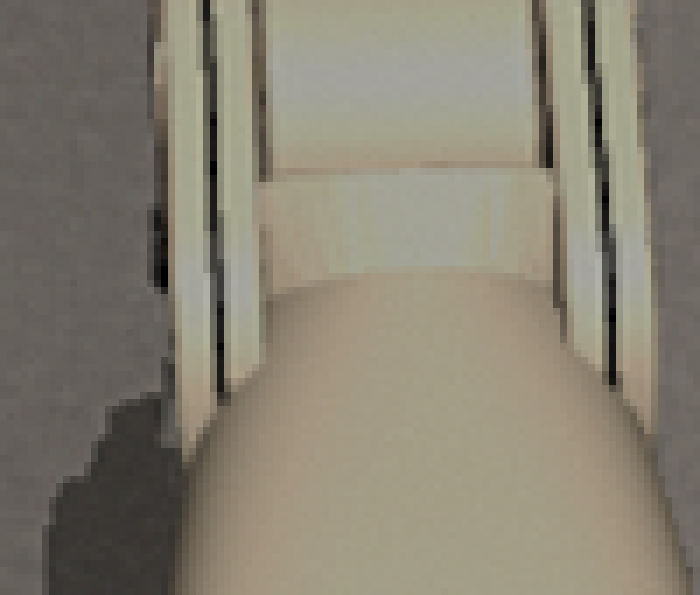

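Run:
```python
from fit import *
p=vision.camera("scene")
im=cv2.resize(cv2.cvtColor(p["color"],4),None,fx=8,fy=8,interpolation=cv2.INTER_NEAREST)
def dr(P,c): cv2.polylines(im,[((proj(p,P)+.5)*8-.5).astype(np.int32)],False,c,1)
t=np.linspace(0,6.29,80)
def C(x,y,r,z):return np.c_[x+r*np.cos(t),y+r*np.sin(t),np.full(80,z)]
x,y,zb=543.5,12.9,129.8
dr(C(x,y,29,zb+28),(0,255,255));dr(C(x,y,29,zb+22),(0,255,255))
for s in (-1,1): dr(np.array([[x+25,y+6*s,zb+28],[x+25,y+6*s,zb+56]]),(0,255,0))
dr(np.array([[x+32.7,y-5,zb+6],[x+32.7,y+5,zb+6],[x+32.7,y+5,zb+11],[x+32.7,y-5,zb+11],[x+32.7,y-5,zb+6]]),(0,0,255))
dr(C(543.05,12.86,26,100),(0,255,0));dr(C(543.05,12.86,38.5,100),(255,255,0))
u=(proj(p,[[543,13,125]])[0]*8).astype(int)
cv2.imwrite("pics/hvo.png",im[u[1]-220:u[1]+220,u[0]-300:u[0]+300])
```

```text
(no output)
```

View pics/hvo.png

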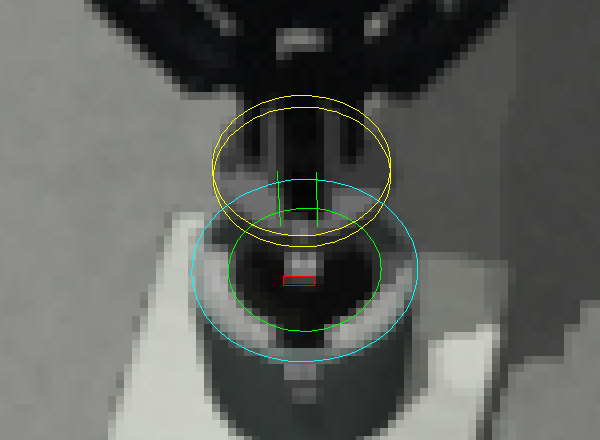

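Run:
```python
from fit import *
np.set_printoptions(precision=1,suppress=True,linewidth=200)
p=vision.camera("scene"); g=cv2.cvtColor(p["color"],cv2.COLOR_RGB2GRAY)
for lab,r,z in (("flange top edge",29,157.8),("flange bot",29,151.8),("lug top edge",32.7,140.8),("lug bot",32.7,135.8),("rim in",26,100),("notch out",34,100),("rim out",38.5,100)):
    print(lab, proj(p,[[543.5+r,13,z]])[0],proj(p,[[543.5-r,13,z]])[0])
u=proj(p,[[576,13,138]])[0].astype(int); print(u)
print("cols",list(range(u[0]-6,u[0]+7)))
for r in range(u[1]-24,u[1]+16): print(r,g[r,u[0]-6:u[0]+7],p["range_z"][r,u[0]])
```

```text
flange top edge [263.4 195.5] [264.2 178. ]
flange bot [263.4 196.9] [264.3 179.4]
lug top edge [263.5 200.6] [264.4 181. ]
lug bot [263.5 201.8] [264.4 182.2]
rim in [263.9 207.6] [264.6 192.2]
notch out [263.7 210. ] [264.7 189.9]
rim out [263.7 211.4] [264.7 188.6]
[263 201]
cols [257, 258, 259, 260, 261, 262, 263, 264, 265, 266, 267, 268, 269]
177 [10 12 10 10 12  9  7  7 10 14 10 10  9] 987.5465
178 [13 13  9 17 14  8  6 10  9 12 10 12 12] 986.6405
179 [24 14 25 42 24  7  8  8  9 22 29 19 12] 983.4386
180 [30 10 43 57 27  8  7  9  8 22 46 39 16] 982.11993
181 [25 10 49 64 29  7  8  7  7 16 51 50 23] 980.297
182 [26 12 48 68 35 10  9  9  7 18 52 48 23] 976.3904
183 [27 14 47 69 40 14  4  7  8 15 51 49 23] 980.7235
184 [26 11 47 68 40 17 13 15 12 18 50 49 22] 973.7659
185 [29 11 47 68 42 19 16 16 16 18 50 49 23] 973.43115
186 [40 33 55 69 41 19 13 16 16 19 50 54 30] 971.11566
187 [62 52 63 70 39 15  9 11 11 18 52 58 52] 973.5397
188 [94 87 82 68 37 14  8  7  6 14 47 54 58] 974.1004
189 [109 109 104  71  36  14   5   5   7  22  49  56  58] 983.41864
190 [109 109 108  94  57  19   7
[... 980 characters left out ...]
 134 100  55  28  25  26  17  13  15  15  50 113] 1050.5118
207 [156 167 148 111  53  24  26  16  14  15  98 124 171] 1052.8528
208 [139 157 156 117  51  20  19  16  14  20 114 151 169] 1048.2968
209 [122 131 142  96  58  33  21  19  19  30  86 137 147] 1053.8799
210 [ 91  87 109 120 121 110 102 100 100 104 112 121 105] 1036.5026
211 [ 56  58  72 103 107 104 100  99 100  99  96  86  62] 1034.6099
212 [ 55  56  58  58  57 116 110 103 116  72  56  56  53] 1038.1779
213 [ 56  57  58  58  58 112 106  99 109  71  55  53  51] 1038.5651
214 [54 57 56 57 56 63 64 65 64 53 53 52 50] 1043.8079
215 [55 55 56 55 56 57 79 88 87 61 50 49 48] 1044.1018
216 [55 55 55 55 55 56 71 77 74 55 51 50 50] 1060.4484
```

The top view is blocked by the arm. In the scene view the front lug (column 263.9) lines up with the notch mark (263.9). Along x the cap looks about 1 mm short, so I'll move it +1 mm and lower it until the nose is just at the mouth.

Emit:
drive_tool --rows '[{"travel": [0.1, 0, -0.5], "dr": [0, 0, 0], "gripper": 0}, {"travel": [0, 0, -0.5], "dr": [0, 0, 0], "gripper": 0}, {"travel": [0, 0, -0.5], "dr": [0, 0, 0], "gripper": 0}, {"travel": [0, 0, -0.5], "dr": [0, 0, 0], "gripper": 0}, {"travel": [0, 0, -0.5], "dr": [0, 0, 0], "gripper": 0}, {"travel": [0, 0, -0.4], "dr": [0, 0, 0], "gripper": 0}, {"travel": [0, 0, -0.3], "dr": [0, 0, 0], "gripper": 0}, {"travel": [0, 0, 0], "dr": [0, 0, 0], "gripper": 0}, {"travel": [0, 0, 0], "dr": [0, 0, 0], "gripper": 0}, {"travel": [0, 0, 0], "dr": [0, 0, 0], "gripper": 0}, {"travel": [0, 0, 0], "dr": [0, 0, 0], "gripper": 0}]'

```text
time_s: 9.12
position: [544.7, 12.5, 144.2]
ee_rot: [[-1.0, -0.0, 0.001], [-0.0, 1.0, -0.0], [-0.001, -0.0, -1.0]]
contact_force: [0.4, -0.1, -2.7]
gripper_width: 10.9
```

```bash
python3 st.py
python3 - <<'E'
from fit import *
p=vision.camera("scene")
u=proj(p,[[543,13,115]])[0].astype(int)
cv2.imwrite("pics/low.png",cv2.resize(cv2.cvtColor(p["color"],4)[u[1]-25:u[1]+25,u[0]-30:u[0]+30],None,fx=10,fy=10,interpolation=cv2.INTER_NEAREST))
E
```

```text
9.1167 [544.73  12.5  144.16] yyaw 90.02372403951928 z [ 0. -0. -1.] F [ 0.35 -0.13 -2.66] T [-0.06 -0.03  0.04] w 10.887230842796603 q [ 0.02  0.39 -0.06  1.12 -0.    0.02]
```

View pics/low.png

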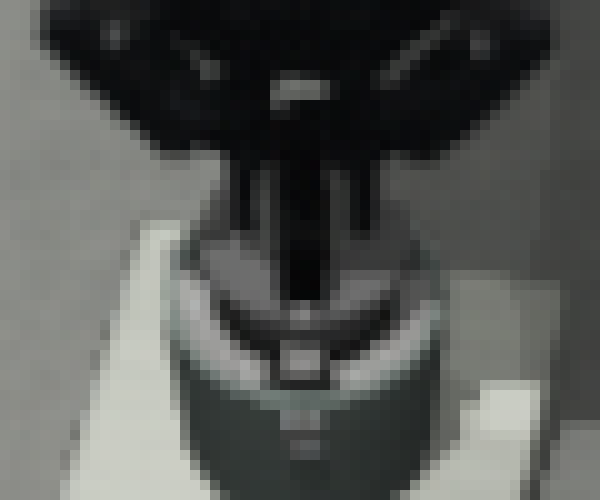

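Emit:
drive_tool --rows '[{"travel": [0, 0, -0.1], "dr": [0, 0, 0], "gripper": 0}, {"travel": [0, 0, -0.1], "dr": [0, 0, 0], "gripper": 0}, {"travel": [0, 0, -0.1], "dr": [0, 0, 0], "gripper": 0}, {"travel": [0, 0, -0.1], "dr": [0, 0, 0], "gripper": 0}, {"travel": [0, 0, -0.1], "dr": [0, 0, 0], "gripper": 0}, {"travel": [0, 0, 0], "dr": [0, 0, 0], "gripper": 0}, {"travel": [0, 0, 0], "dr": [0, 0, 0], "gripper": 0}]'

```text
time_s: 9.75
position: [544.4, 12.5, 138.7]
ee_rot: [[-1.0, -0.0, -0.0], [-0.0, 1.0, -0.0], [0.0, -0.0, -1.0]]
contact_force: [0.2, 0.5, -2.0]
gripper_width: 10.8
```

Emit:
drive_tool --rows '[{"travel": [0, 0, -0.1], "dr": [0, 0, 0], "gripper": 0}, {"travel": [0, 0, -0.1], "dr": [0, 0, 0], "gripper": 0}, {"travel": [0, 0, 0], "dr": [0, 0, 0], "gripper": 0}, {"travel": [0, 0, 0], "dr": [0, 0, 0], "gripper": 0}]'

```text
time_s: 10.08
position: [544.6, 12.5, 136.9]
ee_rot: [[-1.0, -0.0, 0.0], [-0.0, 1.0, 0.0], [-0.0, 0.0, -1.0]]
contact_force: [0.3, -0.3, -1.0]
gripper_width: 10.7
```

```bash
python3 st.py
```

```text
10.0833 [544.6   12.54 136.9 ] yyaw 90.02540540597812 z [ 0.  0. -1.] F [ 0.35 -0.33 -1.  ] T [ 0.02 -0.02 -0.  ] w 10.733418045738315 q [ 0.02  0.4  -0.07  1.11  0.    0.02]
```

The lugs are in the notches: the cap is past the 6 mm rest level with only the pad's force. I'll press it down gently.

Emit:
drive_tool --rows '[{"travel": [0, 0, -0.15], "dr": [0, 0, 0], "gripper": 0}, {"travel": [0, 0, -0.15], "dr": [0, 0, 0], "gripper": 0}, {"travel": [0, 0, -0.15], "dr": [0, 0, 0], "gripper": 0}, {"travel": [0, 0, -0.15], "dr": [0, 0, 0], "gripper": 0}, {"travel": [0, 0, -0.15], "dr": [0, 0, 0], "gripper": 0}, {"travel": [0, 0, -0.15], "dr": [0, 0, 0], "gripper": 0}, {"travel": [0, 0, 0], "dr": [0, 0, 0], "gripper": 0}, {"travel": [0, 0, 0], "dr": [0, 0, 0], "gripper": 0}]'

```text
time_s: 10.75
position: [544.7, 12.5, 128.3]
ee_rot: [[-1.0, -0.0, 0.001], [-0.0, 1.0, 0.0], [-0.001, 0.0, -1.0]]
contact_force: [-1.3, -0.0, 6.1]
gripper_width: 11.1
```

```bash
python3 st.py
```

```text
10.75 [544.71  12.51 128.3 ] yyaw 90.0241946344867 z [ 0.  0. -1.] F [-1.29 -0.02  6.07] T [-0.01  0.39 -0.01] w 11.123751186834886 q [ 0.02  0.4  -0.08  1.09 -0.    0.02]
```

Emit:
drive_tool --rows '[{"travel": [0, 0, -0.1], "dr": [0, 0, 0], "gripper": 0}, {"travel": [0, 0, -0.1], "dr": [0, 0, 0], "gripper": 0}, {"travel": [0, 0, -0.07], "dr": [0, 0, 0], "gripper": 0}, {"travel": [0, 0, 0], "dr": [0, 0, 0], "gripper": 0}, {"travel": [0, 0, 0], "dr": [0, 0, 0], "gripper": 0}, {"travel": [0, 0, 0], "dr": [0, 0, 0], "gripper": 0}]'

```text
time_s: 11.25
position: [544.7, 12.5, 126.0]
ee_rot: [[-1.0, -0.0, 0.001], [-0.0, 1.0, -0.0], [-0.001, -0.0, -1.0]]
contact_force: [-1.7, -0.1, 7.5]
gripper_width: 10.8
```

```bash
python3 st.py
```

```text
11.25 [544.74  12.51 126.02] yyaw 90.02506772254658 z [ 0. -0. -1.] F [-1.68 -0.05  7.51] T [-0.02  0.48 -0.02] w 10.77124995209254 q [ 0.02  0.41 -0.08  1.08 -0.    0.02]
```

Emit:
drive_tool --rows '[{"travel": [0, 0, -0.06], "dr": [0, 0, 0], "gripper": 0}, {"travel": [0, 0, 0], "dr": [0, 0, -2], "gripper": 0}, {"travel": [0, 0, 0], "dr": [0, 0, -2], "gripper": 0}, {"travel": [0, 0, 0], "dr": [0, 0, -2], "gripper": 0}, {"travel": [0, 0, 0], "dr": [0, 0, -2], "gripper": 0}, {"travel": [0, 0, 0], "dr": [0, 0, -2], "gripper": 0}, {"travel": [0, 0, 0], "dr": [0, 0, -2], "gripper": 0}, {"travel": [0, 0, 0], "dr": [0, 0, 0], "gripper": 0}]'

```text
time_s: 11.92
position: [545.0, 12.7, 125.6]
ee_rot: [[-0.978, 0.208, 0.002], [0.208, 0.978, 0.0], [-0.002, 0.001, -1.0]]
contact_force: [-1.4, -0.6, 7.9]
gripper_width: 10.9
```

```bash
python3 st.py
```

```text
11.9167 [545.    12.72 125.61] yyaw 77.97068609258643 z [ 0.  0. -1.] F [-1.43 -0.58  7.85] T [ 0.12  0.49 -0.04] w 10.916031153781333 q [ 0.02  0.41 -0.08  1.08  0.    0.23]
```

Emit:
drive_tool --rows '[{"travel": [0, 0, 0], "dr": [0, 0, -2], "gripper": 0}, {"travel": [0, 0, 0], "dr": [0, 0, -2], "gripper": 0}, {"travel": [0, 0, 0], "dr": [0, 0, -2], "gripper": 0}, {"travel": [0, 0, 0], "dr": [0, 0, -2], "gripper": 0}, {"travel": [0, 0, 0], "dr": [0, 0, -2], "gripper": 0}, {"travel": [0, 0, 0], "dr": [0, 0, -2], "gripper": 0}, {"travel": [0, 0, 0], "dr": [0, 0, -2], "gripper": 0}, {"travel": [0, 0, 0], "dr": [0, 0, -2], "gripper": 0}, {"travel": [0, 0, 0], "dr": [0, 0, 0], "gripper": 0}]'

```text
time_s: 12.67
position: [545.5, 12.4, 125.8]
ee_rot: [[-0.883, 0.47, 0.003], [0.47, 0.883, -0.0], [-0.003, 0.001, -1.0]]
contact_force: [-1.6, 0.0, 7.4]
gripper_width: 11.3
```

Emit:
drive_tool --rows '[{"travel": [0, 0, 0], "dr": [0, 0, -2], "gripper": 0}, {"travel": [0, 0, 0], "dr": [0, 0, -2], "gripper": 0}, {"travel": [0, 0, 0], "dr": [0, 0, -2], "gripper": 0}, {"travel": [0, 0, 0], "dr": [0, 0, -2], "gripper": 0}, {"travel": [0, 0, 0], "dr": [0, 0, -2], "gripper": 0}, {"travel": [0, 0, 0], "dr": [0, 0, -2], "gripper": 0}, {"travel": [0, 0, 0], "dr": [0, 0, -2], "gripper": 0}, {"travel": [0, 0, 0], "dr": [0, 0, -2], "gripper": 0}, {"travel": [0, 0, 0], "dr": [0, 0, 0], "gripper": 0}, {"travel": [0, 0, 0], "dr": [0, 0, 0], "gripper": 0}]'

```text
time_s: 13.5
position: [544.8, 11.9, 125.5]
ee_rot: [[-0.719, 0.695, 0.001], [0.695, 0.719, -0.001], [-0.002, 0.0, -1.0]]
contact_force: [-2.1, -1.4, 8.5]
gripper_width: 10.7
```

```bash
python3 st.py
```

```text
13.5 [544.81  11.92 125.54] yyaw 45.99490100799071 z [ 0. -0. -1.] F [-2.11 -1.42  8.48] T [-0.27  0.51  0.02] w 10.659539552453086 q [ 0.02  0.41 -0.08  1.08 -0.    0.79]
```

Turned 44° with no noticeable torque. I'll approach the stop in small steps.

Emit:
drive_tool --rows '[{"travel": [0, 0, 0], "dr": [0, 0, -1], "gripper": 0}, {"travel": [0, 0, 0], "dr": [0, 0, -1], "gripper": 0}, {"travel": [0, 0, 0], "dr": [0, 0, -1], "gripper": 0}, {"travel": [0, 0, 0], "dr": [0, 0, -1], "gripper": 0}, {"travel": [0, 0, 0], "dr": [0, 0, -1], "gripper": 0}, {"travel": [0, 0, 0], "dr": [0, 0, -1], "gripper": 0}, {"travel": [0, 0, 0], "dr": [0, 0, 0], "gripper": 0}, {"travel": [0, 0, 0], "dr": [0, 0, 0], "gripper": 0}]'

```text
time_s: 14.17
position: [544.2, 11.9, 125.3]
ee_rot: [[-0.643, 0.766, -0.0], [0.766, 0.643, -0.001], [-0.001, -0.001, -1.0]]
contact_force: [-3.6, -2.2, 7.8]
gripper_width: 10.9
```

```bash
python3 st.py
```

```text
14.1667 [544.15  11.88 125.32] yyaw 40.008992644737916 z [-0. -0. -1.] F [-3.62 -2.24  7.81] T [-0.39  0.74  0.06] w 10.871203446971366 q [ 0.02  0.41 -0.08  1.08 -0.    0.9 ]
```

Emit:
drive_tool --rows '[{"travel": [0, 0, 0], "dr": [0, 0, -1], "gripper": 0}, {"travel": [0, 0, 0], "dr": [0, 0, -1], "gripper": 0}, {"travel": [0, 0, 0], "dr": [0, 0, 0], "gripper": 0}, {"travel": [0, 0, 0], "dr": [0, 0, 0], "gripper": 0}]'

```text
time_s: 14.5
position: [544.1, 11.6, 125.3]
ee_rot: [[-0.616, 0.788, -0.0], [0.788, 0.616, -0.002], [-0.001, -0.001, -1.0]]
contact_force: [-3.6, -3.2, 8.1]
gripper_width: 10.6
```

```bash
python3 st.py
```

```text
14.5 [544.1   11.64 125.31] yyaw 38.02672779188997 z [-0. -0. -1.] F [-3.65 -3.19  8.11] T [-0.52  0.78  0.23] w 10.605220450829487 q [ 0.02  0.41 -0.08  1.08 -0.    0.93]
```

Emit:
drive_tool --rows '[{"travel": [0, 0, 0], "dr": [0, 0, -1], "gripper": 0}, {"travel": [0, 0, 0], "dr": [0, 0, 0], "gripper": 0}, {"travel": [0, 0, 0], "dr": [0, 0, 0], "gripper": 0}]'

```text
time_s: 14.75
position: [544.1, 11.6, 125.3]
ee_rot: [[-0.603, 0.798, -0.0], [0.798, 0.603, -0.002], [-0.002, -0.001, -1.0]]
contact_force: [-3.6, -3.2, 7.8]
gripper_width: 10.7
```

```bash
python3 st.py
python3 - <<'E'
from fit import *
p=vision.camera("scene")
u=proj(p,[[543,13,115]])[0].astype(int)
cv2.imwrite("pics/tw.png",cv2.resize(cv2.cvtColor(p["color"],4)[u[1]-25:u[1]+25,u[0]-30:u[0]+30],None,fx=10,fy=10,interpolation=cv2.INTER_NEAREST))
E
```

```text
14.75 [544.06  11.57 125.33] yyaw 37.062065519920154 z [-0. -0. -1.] F [-3.63 -3.25  7.83] T [-0.63  0.84  0.47] w 10.713264984553676 q [ 0.02  0.41 -0.08  1.08 -0.    0.95]
```

View pics/tw.png

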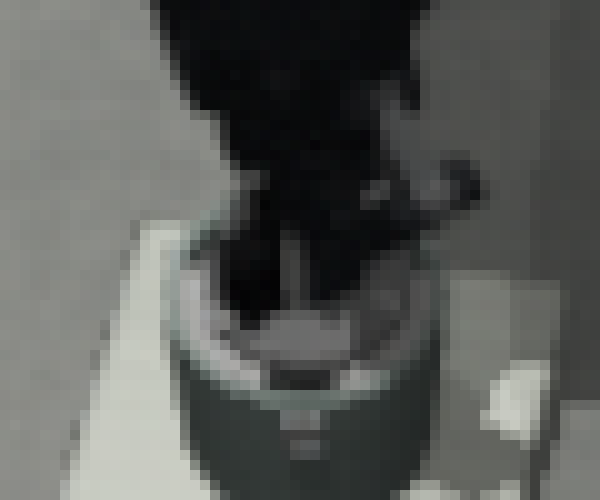

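The stop shows at 52–53°, where torque climbs to 0.47 N m. I'll ease back about 4° to the pocket's middle and let it rise.

Emit:
drive_tool --rows '[{"travel": [0, 0, 0], "dr": [0, 0, 1], "gripper": 0}, {"travel": [0, 0, 0], "dr": [0, 0, 1], "gripper": 0}, {"travel": [0, 0, 0], "dr": [0, 0, 1], "gripper": 0}, {"travel": [0, 0, 0], "dr": [0, 0, 1], "gripper": 0}, {"travel": [0, 0, 0], "dr": [0, 0, 0], "gripper": 0}, {"travel": [0, 0, 0.1], "dr": [0, 0, 0], "gripper": 0}, {"travel": [0, 0, 0.1], "dr": [0, 0, 0], "gripper": 0}, {"travel": [0, 0, 0.1], "dr": [0, 0, 0], "gripper": 0}, {"travel": [0, 0, 0], "dr": [0, 0, 0], "gripper": 0}, {"travel": [0, 0, 0], "dr": [0, 0, 0], "gripper": 0}]'

```text
time_s: 15.63
position: [544.8, 11.6, 127.9]
ee_rot: [[-0.656, 0.755, 0.001], [0.755, 0.656, -0.002], [-0.002, -0.001, -1.0]]
contact_force: [-0.9, -4.3, 5.8]
gripper_width: 10.6
```

```bash
python3 st.py
```

```text
15.6333 [544.82  11.56 127.95] yyaw 40.986731611373884 z [ 0. -0. -1.] F [-0.91 -4.32  5.8 ] T [-1.01  0.23  0.  ] w 10.614146439303722 q [ 0.02  0.41 -0.08  1.09 -0.    0.88]
```

Emit:
drive_tool --rows '[{"travel": [0, 0.05, 0.1], "dr": [0, 0, 0], "gripper": 0}, {"travel": [0, 0.05, 0.1], "dr": [0, 0, 0], "gripper": 0}, {"travel": [0, 0, 0.06], "dr": [0, 0, 0], "gripper": 0}, {"travel": [0, 0, 0], "dr": [0, 0, 0], "gripper": 0}, {"travel": [0, 0, 0], "dr": [0, 0, 0], "gripper": 0}]'

```text
time_s: 16.05
position: [544.7, 11.9, 129.9]
ee_rot: [[-0.656, 0.755, 0.0], [0.755, 0.656, -0.004], [-0.003, -0.002, -1.0]]
contact_force: [0.1, -6.9, 3.4]
gripper_width: 10.7
```

```bash
python3 st.py
```

```text
16.05 [544.73  11.87 129.92] yyaw 40.95869676559402 z [ 0. -0. -1.] F [ 0.07 -6.9   3.45] T [-1.48 -0.01 -0.01] w 10.725672732661486 q [ 0.02  0.4  -0.08  1.09 -0.    0.88]
```

Emit:
drive_tool --rows '[{"travel": [0, -0.1, 0], "dr": [0, 0, 0], "gripper": 0}, {"travel": [0, -0.1, 0], "dr": [0, 0, 0], "gripper": 0}, {"travel": [0, 0, 0], "dr": [0, 0, 0], "gripper": 0}, {"travel": [0, 0, 0], "dr": [0, 0, 0], "gripper": 0}]'

```text
time_s: 16.38
position: [544.7, 11.5, 130.0]
ee_rot: [[-0.656, 0.754, 0.0], [0.754, 0.656, -0.0], [-0.0, 0.0, -1.0]]
contact_force: [0.4, -2.8, 0.4]
gripper_width: 11.0
```

```bash
python3 st.py
```

```text
16.3833 [544.7   11.51 130.02] yyaw 41.02260318721322 z [ 0. -0. -1.] F [ 0.38 -2.85  0.41] T [-0.63 -0.19 -0.02] w 11.029160125156105 q [ 0.02  0.4  -0.08  1.09 -0.    0.88]
```

Emit:
drive_tool --rows '[{"travel": [0, -0.05, 0], "dr": [0, 0, 0], "gripper": 0}, {"travel": [0, 0, 0], "dr": [0, 0, 0], "gripper": 0.6}, {"travel": [0, 0, 0], "dr": [0, 0, 0], "gripper": 0.6}, {"travel": [0, 0, 0], "dr": [0, 0, 0], "gripper": 0.6}, {"travel": [0, 0, 0], "dr": [0, 0, 0], "gripper": 0.6}, {"travel": [0, 0, 0], "dr": [0, 0, 0], "gripper": 0.6}, {"travel": [0, 0, 0], "dr": [0, 0, 0], "gripper": 0.6}]'

```text
time_s: 16.97
position: [544.3, 11.2, 130.0]
ee_rot: [[-0.657, 0.754, -0.0], [0.754, 0.657, 0.0], [0.0, -0.0, -1.0]]
contact_force: [0.1, -0.5, 0.4]
gripper_width: 51.1
```

Emit:
drive_tool --rows '[{"travel": [0, 0, 0.5], "dr": [0, 0, 0], "gripper": 0.6}, {"travel": [0, 0, 1], "dr": [0, 0, 0], "gripper": 0.6}, {"travel": [0, 0, 2], "dr": [0, 0, 0], "gripper": 0.6}, {"travel": [0, 0, 2], "dr": [0, 0, 0], "gripper": 0.6}, {"travel": [0, 0, 2], "dr": [0, 0, 0], "gripper": 0.6}, {"travel": [0, 0, 2], "dr": [0, 0, 0], "gripper": 0.6}, {"travel": [0, 0, 2], "dr": [0, 0, 0], "gripper": 0.6}, {"travel": [0, 2, 1], "dr": [0, 0, 0], "gripper": 0.6}, {"travel": [-1, 3, 0], "dr": [0, 0, 0], "gripper": 0.6}, {"travel": [-2, 3, 0], "dr": [0, 0, 0], "gripper": 0.6}, {"travel": [-2, 3, 0], "dr": [0, 0, 0], "gripper": 0.6}, {"travel": [-2, 3, 0], "dr": [0, 0, 0], "gripper": 0.6}, {"travel": [-2, 3, 0], "dr": [0, 0, 0], "gripper": 0.6}, {"travel": [-2, 3, 0], "dr": [0, 0, 0], "gripper": 0.6}, {"travel": [-2, 3, 0], "dr": [0, 0, 0], "gripper": 0.6}, {"travel": [-2, 3, 0], "dr": [0, 0, 0], "gripper": 0.6}, {"travel": [-2, 2, 0], "dr": [0, 0, 0], "gripper": 0.6}, {"travel": [0, 0, 0], "dr": [0, 0, 0], "gripper": 0.6}]'

```text
time_s: 18.47
position: [371.5, 294.3, 256.4]
ee_rot: [[-0.661, 0.75, -0.0], [0.75, 0.661, 0.002], [0.002, 0.001, -1.0]]
contact_force: [0.2, 0.5, 0.9]
gripper_width: 51.2
```

```bash
python3 st.py
python3 - <<'E'
from fit import *
np.set_printoptions(precision=2,suppress=True)
for n in("scene","top"):
    p=vision.camera(n);save(p,f"fin_{n}.png")
    for zb in (81,85,89.5):
        x,f=fitbar(p,[543.6,12.6,-0.84],zb=zb,rad=27); print(n,zb,x,np.degrees(x[2]),f)
    D=[]
    u0=proj(p,[[543.6,12.6,115]])[0].astype(int)
    cv2.imwrite(f"pics/finz_{n}.png",cv2.resize(cv2.cvtColor(p["color"],4)[u0[1]-25:u0[1]+25,u0[0]-30:u0[0]+30],None,fx=10,fy=10,interpolation=cv2.INTER_NEAREST))
    g=np.array([(u,v) for u in range(u0[0]-14,u0[0]+15) for v in range(u0[1]-14,u0[1]+15)])
    P=depthpt(p,g); r=np.hypot(P[:,0]-543.6,P[:,1]-12.6)
    b=np.abs((P[:,:2]-[543.6,12.6])@[-np.sin(-.84),np.cos(-.84)])
    F=P[(r<27)&(b>11)&(P[:,2]<125)]; B=P[(r<23)&(b<4)]; R=P[(r>31)&(r<37)&(P[:,2]>90)&(P[:,2]<115)]
    print("flange z",np.median(F[:,2]),"bar top z",np.percentile(B[:,2],[50,80]),"rim",np.median(R[:,2]))
    A=np.c_[F[:,:2]-[543.6,12.6],np.ones(len(F))]; k=np.abs(F[:,2]-np.median(F[:,2]))<5
    print("tilt",np.linalg.lstsq(A[k],F[k,2],rcond=None)[0])
E
```

```text
18.4667 [371.5  294.26 256.35] yyaw 41.38595680447299 z [-0.  0. -1.] F [0.18 0.48 0.91] T [-0.08  0.02 -0.03] w 51.16852274728148 q [ 0.67  0.18 -0.04  1.35  0.    1.52]
scene 81 [541.16  12.82  -0.84] -48.399195311182076 -0.9781413003439431
scene 85 [543.76  13.18  -0.85] -48.482572899557134 -0.9756510692913958
scene 89.5 [547.19  13.21  -0.86] -49.1642482048776 -0.9708079161716009
flange z 113.18370906227148 bar top z [141.39 142.74] rim 100.07616850090369
tilt [ -0.01   0.01 113.99]
top 81 [543.63  13.48  -0.84] -48.149284269082614 -0.9515815546584184
top 85 [543.27  13.44  -0.84] -48.308424872635776 -0.949898587553272
top 89.5 [542.79  13.81  -0.84] -48.07614727117129 -0.9468759534882083
flange z 114.55245229607249 bar top z [142.35 143.68] rim 101.38174556538252
tilt [ -0.01   0.01 114.64]
```

View pics/finz_scene.png

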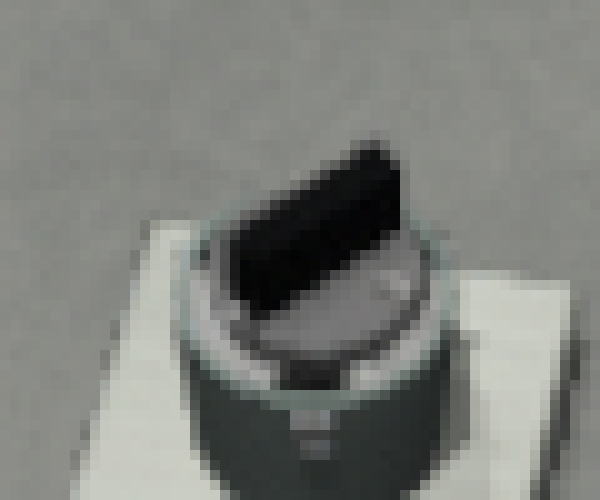

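View pics/finz_top.png

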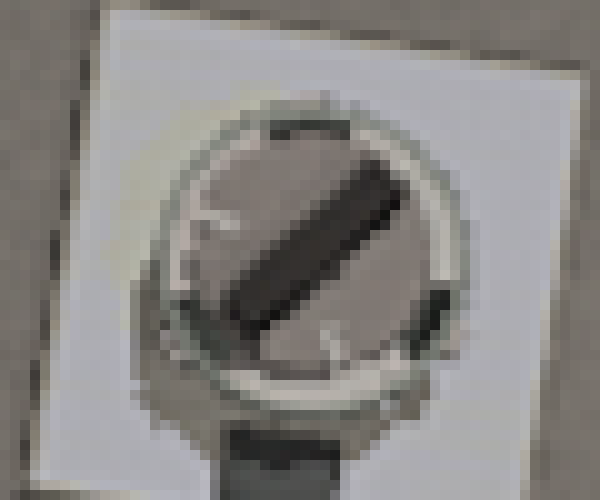

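View pics/fin_top.png

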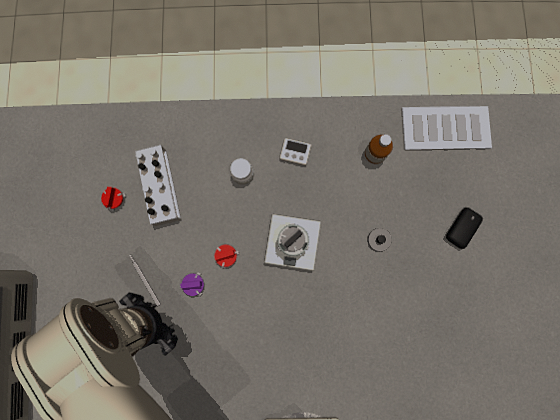

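The cap sits turned 48° clockwise. Its flange top is 13.1 mm above the rim in both cameras, and the locked height is 13 mm. It is level, and the bystanders are unmoved. I'll let it settle, check again, and hand in.

Emit:
drive_tool --rows '[{"travel": [0, 0, 0], "dr": [0, 0, 0], "gripper": 0.6}, {"travel": [0, 0, 0], "dr": [0, 0, 0], "gripper": 0.6}, {"travel": [0, 0, 0], "dr": [0, 0, 0], "gripper": 0.6}, {"travel": [0, 0, 0], "dr": [0, 0, 0], "gripper": 0.6}, {"travel": [0, 0, 0], "dr": [0, 0, 0], "gripper": 0.6}, {"travel": [0, 0, 0], "dr": [0, 0, 0], "gripper": 0.6}]'

```text
time_s: 19.07
position: [374.8, 290.6, 255.0]
ee_rot: [[-0.656, 0.755, -0.0], [0.755, 0.656, -0.0], [0.0, -0.0, -1.0]]
contact_force: [-0.3, 0.1, -0.2]
gripper_width: 51.2
```

Run:
```python
from fit import *
p=vision.camera("top"); print(fitbar(p,[543.6,12.6,-0.84],zb=85,rad=27)); print(env.get_state()["joint_vel"])
print(env.sign_off())
```

```text
(array([543.28720586,  13.47920332,  -0.84109219]), np.float64(-0.9497834220235714))
[ 0.00773721  0.00016066 -0.00118098 -0.00016241  0.0019017   0.00223539]
the job is handed in; nothing more can be done
None
```

The grey cap is locked in the bucket and the job is handed in, at about 19 s of the 72 s allowed. I lowered the lugs into the notches and pressed to about 20 mm below the rim against roughly 10 N. I then twisted clockwise until the stop showed at 52–53° with 0.47 N m. After easing back about 4° I let the cap rise, let go and moved the arm clear.

**Last checks**
- **Height:** the flange top is 13.1–13.2 mm above the rim in both cameras; locked is 13 mm.
- **Turn:** the bar stands 48° clockwise of the notch, and a second look 0.6 s later gave the same reading.
- **Level and clear:** the tilt is about 0.01 rad, the gripper touches nothing, and the other things look unmoved in the top view.

**What did not go cleanly**
- **First bar fit:** its overlay looked off, so I replaced it with a correlation fit. The new fit gave the same position to about 1 mm.
- **Side force:** while letting the cap rise, I moved it the wrong way to re-centre it. That raised the side force to about 7 N, so I reversed the move before letting go.
- **Blocked view:** the arm hid the bucket from the top camera while the cap was going in. I aligned it from the scene view and by feel instead.

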